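# Snap the chocolate spatula into its spring clips

## Robot

A 7-joint arm with a two-finger parallel gripper is mounted at the origin on the work surface. World frame = base frame: x ahead of the robot, y to its left, z up, the work surface at z = 0. Lengths are in m, angles in rad, forces in N, time in s.
With the tool pointing down it reaches from about 0.4 to 0.875 m from the base axis. Payload 19.3 kg.
Tool frame: the origin (TCP) lies midway between the tips of the shut fingers; the grasp point (between the pads) lies 19 mm behind it; x points along the fingers, y is the direction in which the jaws open and shut, and the axes are right-handed (so a half turn about x gives the same grasp; the last joint's range is limited). The gripper opens to 85 mm and grips with 20 to 120 N. Pads are 22 mm wide; open, the fingers measure 114 mm over their backs; the gripper's body (76 mm by 85 mm) begins 54 mm behind the grasp point. The pads swing forward as they close: fully open they stand 13 mm farther back than shut.
Start: joints at [1.168, 0.521, -0.036, 1.599, 0.021, 1.021, -0.113], TCP at [0.204, -0.591, 0.231] pointing down, gripper open.
Joint ranges: [-2.91, 2.91], [-0.3, 2.13], [-1.5, 1.42], [0.17, 2.43], [-1.26, 4.41], [0.16, 1.93], [-2.52, 2.52]. Speed limits (rad/s): [1.89, 1.89, 2.39, 2.39, 3.01, 3.01, 3.01].

## Interface

Orientations are given as [roll, pitch, yaw] about the fixed x, y, z axes, in that order (R = Rz(yaw) Ry(pitch) Rx(roll)).
In Python, from workcell import telemetry, vision, workorder gives the robot as it stands. The module is installed in compiled form; this text tells all that it offers.
- The arm moves only by the tool play_rows, never from a script. Its argument "deltas" is a list of rows, each a list of 7 numbers: the shift along the world's x, y, z in mm, then the turn, a rotation vector about the world's x, y, z in degrees, then the finger opening in mm, from 0 to 85.4. In form: [[x, y, z, wx, wy, wz, jaw], ...]. A call has 1 to 8 rows; each row shifts and turns the commanded pose from where the row before left it; what a row does not reach is not made up. A row lasts 1/8 s, in which the tool goes at most 62.5 mm and 10.7 degrees, less where a joint would pass 70% of its speed; a pose out of reach is approached as far as the arm can. A call with a gripper value outside its range is refused whole. The fingers move at their own pace and stop on an object; "grip_force" is the grip in N (left out, the last holds). Time passes only in rows, so rows that do not move let the fingers close. It gives the time, the measured TCP pose, the force and the opening at its end, in the units of the state.
- telemetry.observe(): the state, without advancing time (a new reading comes with each control period).
- vision.grab_frame(name): name is "scene" or "top"; returns the picture (384x512x3 uint8, red, green, blue); there is no depth.
- vision.camera_info(name): a dict with "mtx" (3x3 intrinsics, pixels), "k1" (the pictures are not rectified: a ray, as slopes to the right and down, at radius r is drawn at 1 + k1 r^2 times it, then the intrinsics apply), "rvec" (rotation vector, rad) and "tvec" (3), from world to camera coordinates, as OpenCV has them. Camera axes: x right, y down, z forward; pixel columns grow to the right and rows downward; lengths in m; the calibration is good to about 2 mm. A picture is of the moment at which its call begins. camera_info takes no time and is no camera call.
- workorder.job_done(): hands the job in, once; it reports no verdict.
The state is a dict: "clock": time; "qpos": joint angles; "qd": joint speeds; "joint_efforts": joint torques, N m; "position": TCP position; "tool_rot": TCP orientation; "force": force on the tool from outside, world axes, zero at the start; "moment": the same for the moment, N m; "grip_width": finger opening in m.
Only numpy, scipy, OpenCV 4.12 (cv2) and the standard library are available. Lean on these libraries where they do the work, as an engineer would, in place of code of your own. Each camera call takes 0.05 s, during which the arm holds its last target. There are 200 camera calls.

## Task

Put the chocolate spatula away: pick up the one with the brown handle from the counter and press its handle, lying level, down into the pair of spring clips on the brown base until it snaps fully home in both, with the handle about centred between the two clips, then let go. It may point either way. Leave the cream-handled and pink-handled spatulas as they are.

Things in the scene. Friction and masses are not known exactly. Their poses are not given: they have to be found in the camera images.
- spatula_brown: The spatula to put away, loose on the counter: round brown handle 22 mm thick, 150 mm long, then a thin neck and a flat steel blade 52 mm wide with a brown edge; 0.12 kg. Origin on the handle's axis at mid-handle, 11 mm above the counter as it lies; grip across the handle there. x along the handle to the blade tip (173 mm from the origin), z up; blade level with the handle's underside.
- clip_brown_seat (a point): Where the brown spatula's origin belongs: midway between the two clips of the brown unit, on a seated handle's axis, 52 mm above the counter; x along that axis, z up. Clips 14 mm wide, 50 mm to either side along x, open upwards: sprung lips 9 mm above this point, 16 mm apart, flared mouth above up to 25 mm. A saddle stops the handle here. Snapping takes about 6-12 N; unsnapped it sits 18 mm high.
- spatula_cream: Bystander, stays lying on the counter: the same spatula with a cream handle, origin and axes as the brown one's.
- spatula_pink: Bystander, stays snapped into the pink unit: the same spatula, pink handle, same origin and axes. Pink, cream and brown clip units stand in a row along y, 85 mm apart, in any order, on one aluminium plate. Each has a coloured base, 120 mm along x, 70 mm along y, its top 36 mm below the seat point; 86 mm is free between its two clips for fingers.

How it is judged:
At the end, for the whole second after the job is handed in: The brown spatula's handle is snapped home in both clips of the brown unit and at rest: its centre within 20 mm along and 10 mm across of the seat point, no more than 6 mm above it or 10 mm below it, and its axis within 10 degrees of the seat's, pointing either way (x of spatula_brown in the frame of clip_brown_seat between -0.02 and 0.02 m and y of spatula_brown in the frame of clip_brown_seat between -0.01 and 0.01 m and z of spatula_brown in the frame of clip_brown_seat between -0.01 and 0.006 m and angle between the x axis of spatula_brown and the x axis of clip_brown_seat, either way round below 0.17 rad and linear speed of spatula_brown below 0.02 m/s); the robot touches nothing.
It fails at once if the cream spatula was moved more than 30 mm (distance of spatula_cream from where it was at the start of the episode above 0.03 m).
It fails at once if the pink spatula was moved more than 30 mm (distance of spatula_pink from where it was at the start of the episode above 0.03 m).
It also fails if it takes over 40 s, if anything falls off the work surface, if the arm or the gripper's body presses on something with over 40 N, if the wrist force passes 120 N, or if a joint passes its speed limit or range.

## Working session

There is one attempt and no reset: what is moved stays moved. The work goes in short steps, Python scripts to look and compute and a tool call to move; the robot and the scene stay as the last step left them, time stands still between calls to the robot, and variables do not carry over. Pictures are saved under pics/ and viewed, about 8 in all and at most 12, crops included, and the job is handed in when it is done.

Besides the shell and the picture viewer there is one more tool, called after "Call:" as a command line: name --pt "numbers of a row" for each row, then --argument value for the rest. play_rows: Moves the arm, as the interface text tells. Its arguments: {"type":"object","properties":{"deltas":{"type":"array","items":{"type":"array","items":{"type":"number"}}},"grip_force":{"type":"number"}},"required":["deltas"]}

```bash
mkdir -p pics
cat > h.py <<'E'
import numpy as np, cv2
from workcell import telemetry, vision, workorder
def save(name,fn,crop=None,s=1.0):
    im=vision.grab_frame(name); im=im[...,::-1].copy(); cv2.imwrite('pics/raw_'+fn,im)
    if crop: x0,y0,x1,y1=crop; im=im[y0:y1,x0:x1]
    cv2.imwrite('pics/'+fn,cv2.resize(im,None,fx=s,fy=s,interpolation=cv2.INTER_CUBIC))
def cam(name):
    c=vision.camera_info(name); R=cv2.Rodrigues(np.array(c['rvec'],float))[0]
    return np.array(c['mtx'],float),float(c['k1']),R,np.array(c['tvec'],float).ravel()
def p2w(name,uv,z):
    K,k,R,t=cam(name); 
    n=cv2.undistortPoints(np.array(uv,float).reshape(-1,1,2),K,np.array([k,0,0,0,0.]))[:,0]
    d=np.c_[n,np.ones(len(n))]@R; C=-R.T@t
    return C+d*((z-C[2])/d[:,2])[:,None]
def w2p(name,P):
    K,k,R,t=cam(name)
    return cv2.projectPoints(np.array(P,float).reshape(-1,1,3),R,t,K,np.array([k,0,0,0,0.]))[0][:,0]
E
python3 - <<'E'
from h import *
save('top','t0.png',s=1.5); save('scene','s0.png',s=1.5)
for n in('top','scene'):
    K,k,R,t=cam(n);print(n,K[0,0],k,-R.T@t,R[2])
s=telemetry.observe();print(s)
E
```

```text
top 390.8521812482092 -0.10262603086750048 [0.40508077 0.03408896 0.8651273 ] [ 0.16022511 -0.00533041 -0.98706611]
scene 418.5109998737766 -0.1306746374160591 [0.94441874 0.36234253 0.74280571] [-0.49130406 -0.40113138 -0.77311961]
{'clock': 0.1, 'qpos': array([ 1.16781865,  0.52194284, -0.03630766,  1.59993923,  0.02121593,
        1.0210868 , -0.11277865]), 'qd': array([-0.00056909, -0.00120984, -0.00087644, -0.00192112, -0.00082996,
       -0.00047914, -0.00043898]), 'joint_efforts': array([ 3.33239259e-03, -9.28484631e+01,  1.98345423e+00, -3.70531976e+01,
        1.80609914e-02,  5.27699391e-03,  1.01672850e-05]), 'position': array([ 0.20402688, -0.59045199,  0.23079493]), 'tool_rot': array([-1.47798892,  1.56980538,  1.99638275]), 'force': array([0.15825932, 0.20048526, 0.15184228]), 'moment': array([-0.04243001,  0.01806886,  0.02480231]), 'grip_width': 0.08530451594554554}
```

View pics/t0.png

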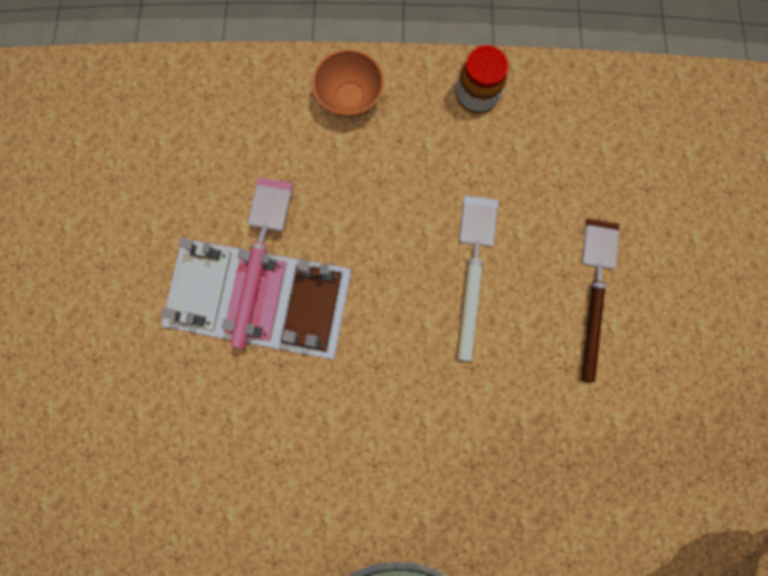

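View pics/s0.png

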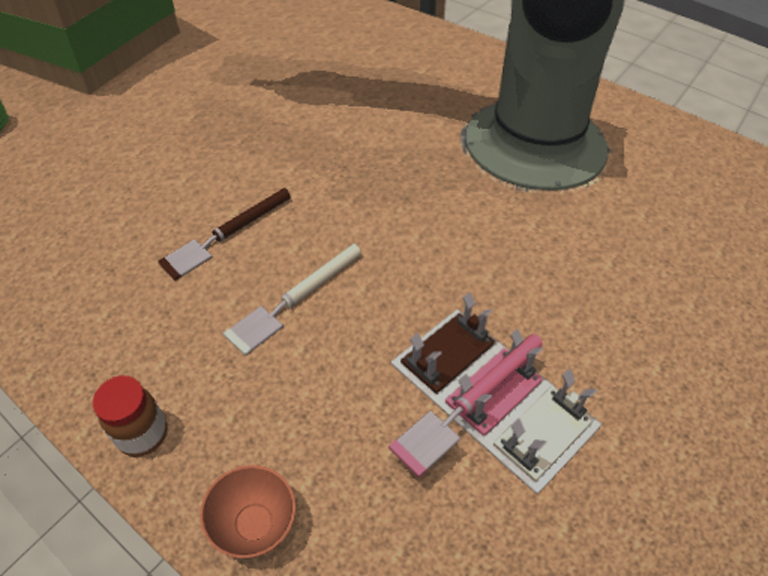

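The top view shows the brown handle from (599,287) to (589,381). The brown base is around (312,308), next to pink at (257,298), with cream-handled at (470,310). All positions are in 1.5x pixels.

```bash
cat > m.py <<'E'
from h import *
from scipy.optimize import least_squares
out={}
for n,f in(('top','t0'),('scene','s0')):
    im=cv2.imread(f'pics/raw_{f}.png').astype(int); B,G,Rr=im[...,0],im[...,1],im[...,2]
    dark=((Rr<105)&(Rr-B>12)&(G<60)).astype(np.uint8)
    pink=((Rr-G>55)&(B-G>10)).astype(np.uint8)
    for nm,m in(('dark',dark),('pink',pink)):
        N,L,S,C=cv2.connectedComponentsWithStats(m)
        for i in range(1,N):
            if S[i,4]>60:
                p=np.argwhere(L==i)[:,::-1].astype(np.float32); r=cv2.minAreaRect(p)
                print(n,nm,S[i],np.round(C[i],1),[np.round(x,1) for x in r],'w:',np.round(p2w(n,[C[i]],0.011 if nm=='dark' else .052)[0],4))
                c=cv2.boxPoints(r); print('   corners w z.011/.016',np.round(p2w(n,c,.011 )[:,:2],4).tolist())
E
python3 m.py
```

```text
top dark [222  35  31  24 138] [241.9  42.1] [array([240.3,  43. ]), array([36.1, 11.9]), np.float64(33.7)] w: [0.8967 0.0688 0.011 ]
   corners w z.011/.016 [[0.9069, 0.117], [0.934, 0.102], [0.8817, 0.0286], [0.8554, 0.0439]]
top dark [307  43  30  24 323] [319.   57.4] [array([319.6,  56.2]), array([29.1, 18.3]), np.float64(18.4)] w: [ 0.8613 -0.1155  0.011 ]
   corners w z.011/.016 [[0.8525, -0.0769], [0.8988, -0.0914], [0.8768, -0.1575], [0.8309, -0.1423]]
top dark [ 190  179   37   54 1219] [207.8 203.8] [array([207.2, 204.7]), array([28.8, 52. ]), np.float64(11.3)] w: [0.5065 0.1346 0.011 ]
   corners w z.011/.016 [[0.4538, 0.1763], [0.5674, 0.1585], [0.5557, 0.0951], [0.4427, 0.1141]]
top dark [387 191  16  64 609] [394.3 222.8] [array([394.2, 222.7]), array([10.1, 63.2]), np.float64(6.0)] w: [ 0.4711 -0.2791  0.011 ]
   corners w z.011/.016 [[0.4033, -0.258], [0.543, -0.2775], [0.541, -0.3007], [0.4011, -0.2806]]
top pink [172 119  23   7  85] [182.8 122. ] [array([182.9, 122. ]), array([22.5,  3.6]), np.float64(9.5)] w: [0.6796 0.1912 0.052 ]
   corners w z.011/.016 [[0.693
[... 2185 characters left out ...]
]]
scene pink [308 223  53  48 741] [332.5 245.9] [array([333.4, 244.3]), array([15.8, 62.8]), np.float64(48.4)] w: [0.5134 0.2151 0.052 ]
   corners w z.011/.016 [[0.5488, 0.1783], [0.4008, 0.202], [0.4142, 0.2352], [0.5585, 0.2095]]
scene pink [314 249  47  41 606] [337.5 266.3] [array([336.5, 266. ]), array([14.8, 53. ]), np.float64(45.0)] w: [0.5462 0.246  0.052 ]
   corners w z.011/.016 [[0.5772, 0.2155], [0.4576, 0.2304], [0.4666, 0.2604], [0.5839, 0.2438]]
scene pink [260 294  24  23 177] [271.1 305.1] [array([271.2, 305.2]), array([27.6,  5.7]), np.float64(45.0)] w: [0.6844 0.1934 0.052 ]
   corners w z.011/.016 [[0.6699, 0.1569], [0.6587, 0.1578], [0.6683, 0.2101], [0.6791, 0.2089]]
```

```bash
cat > m2.py <<'E'
from h import *
from scipy.spatial.transform import Rotation as Ro
e=p2w('top',np.array([[258,246],[239,346]])/1.5,.052); d=e[0]-e[1]; pm=e.mean(0)
print('pink ends',e.round(4),'yaw',np.degrees(np.arctan2(d[1],d[0])),np.linalg.norm(d))
yaw=np.radians(-8.2); ux=np.array([np.cos(yaw),np.sin(yaw),0]);uy=np.array([-ux[1],ux[0],0])
print('brown seat from pink',pm-0.085*uy)
s=np.array([0.504,0.1345,0]); z=np.array([0,0,1])
P=lambda x,y,h:s+x*ux+y*uy+h*z
rs=[]
for n,f,c in(('top','t0',(160,140,270,260)),('scene','s0',(255,190,365,310))):
    im=cv2.imread(f'pics/raw_{f}.png'); x0,y0,x1,y1=c; im=cv2.resize(im[y0:y1,x0:x1],None,fx=3.6,fy=3.6*1,interpolation=cv2.INTER_CUBIC)
    def line(pts,col,cl=True):
        q=((w2p(n,pts)-[x0-.5,y0-.5])*3.6-.5).round().astype(np.int32); cv2.polylines(im,[q],cl,col,1)
    line([P(a*.06,b*.035,.016) for a,b in((1,1),(1,-1),(-1,-1),(-1,1))],(0,255,0))
    for xx in(-.05,.05):
        line([P(xx-.007,0,.061),P(xx+.007,0,.061)],(255,255,0),False)
        line([P(xx,-.0125,.077),P(xx,.0125,.077)],(0,0,255),False)
    line([P(a*.075,.085+b*.011,.052) for a,b in((1,1),(1,-1),(-1,-1),(-1,1))],(255,0,0))
    rs.append(im)
cv2.imwrite('pics/ov.png',np.hstack(rs))
R=Ro.from_euler('xyz',telemetry.observe()['tool_rot']); M=R.as_matrix();print(M.round(3))
print('jaw axis angle',np.degrees(np.arctan2(M[1,1],M[0,1])))
E
python3 m2.py
```

```text
pink ends [[0.5856 0.2097 0.052 ]
 [0.4433 0.2291 0.052 ]] yaw -7.776781058571297 0.1436432531832464
brown seat from pink [0.50231123 0.13525076 0.052     ]
[[-0.     0.327 -0.945]
 [ 0.001 -0.945 -0.327]
 [-1.    -0.001  0.   ]]
jaw axis angle -70.93316931183354
```

View pics/ov.png

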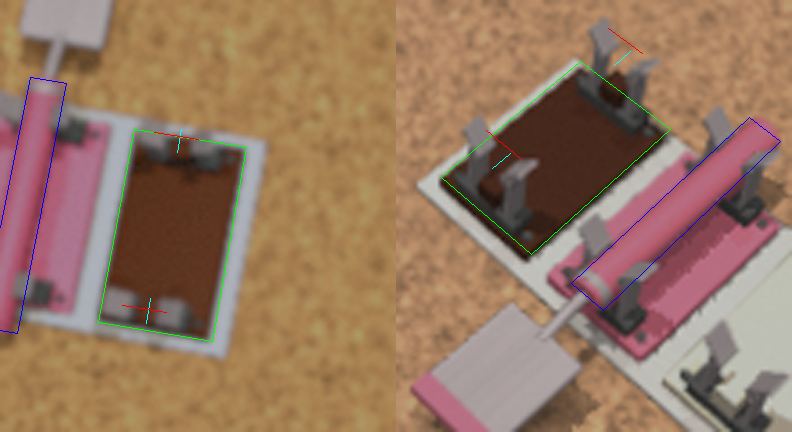

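The overlay fits the base outline and clip tips in both views to about 2 mm. That puts the seat at about (0.5035, 0.134), yaw -8.2°. The brown spatula is at about (0.472, -0.280), yaw -8.2°.

Call:
play_rows --pt "33.5 39 -10 0 0 -3.4 85" --pt "33.5 39 -10 0 0 -3.4 85" --pt "33.5 39 -10 0 0 -3.4 85" --pt "33.5 39 -15 0 0 -3.4 85" --pt "33.5 39 -15 0 0 -3.4 85" --pt "33.5 39 -15 0 0 -3.4 85" --pt "33.5 39 -15 0 0 -3.4 85" --pt "33.5 39 -20 0 0 -3.5 85" --grip_force 60

```text
clock: 1.1
position: [0.4732, -0.2774, 0.1209]
tool_rot: [2.747, 1.57, -0.541]
force: [0.0, 0.4, -0.4]
grip_width: 0.085
```

Call:
play_rows --pt "0 0 0 0 0 0 60" --pt "0 0 0 0 0 0 60"

```text
clock: 1.35
position: [0.4717, -0.279, 0.1212]
tool_rot: [0.269, 1.57, -3.016]
force: [-1.4, -0.6, 0.9]
grip_width: 0.06
```

```bash
cat > st.py <<'E'
from h import *
from scipy.spatial.transform import Rotation as Ro
s=telemetry.observe();M=Ro.from_euler('xyz',s['tool_rot']).as_matrix()
print(s['clock'],s['position'].round(4),'jaw',np.degrees(np.arctan2(M[1,1],M[0,1])),'down',M[:,0].round(3),s['force'].round(1),s['grip_width'],s['qpos'].round(2))
E
python3 st.py; python3 -c "
from h import *
save('scene','s1.png',crop=(60,40,320,220),s=3)"
```

```text
1.35 [ 0.4717 -0.279   0.1212] jaw -98.20974294394179 down [-0.001 -0.    -1.   ] [-1.4 -0.6  0.9] 0.059953198395209024 [ 0.41  0.55  0.02  1.9  -0.01  0.69 -1.28]
```

View pics/s1.png

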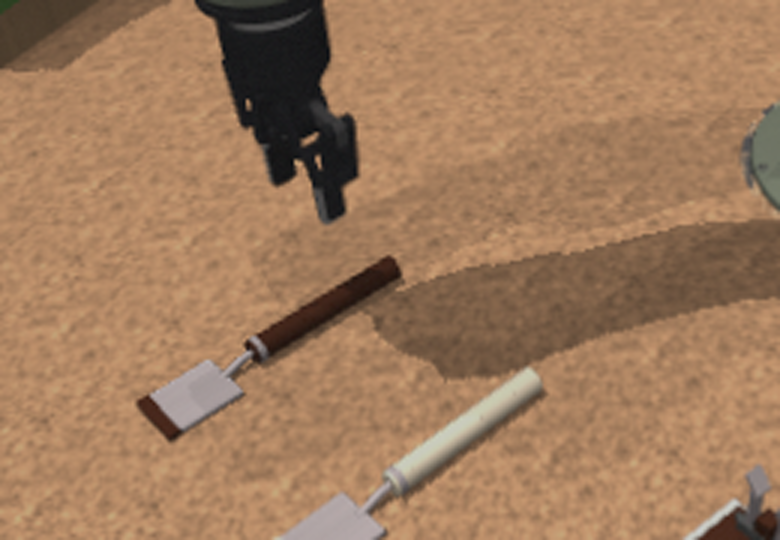

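The gripper hangs above the handle. The ferrule is included in the 150 mm, so the origin is about 4 mm further toward the blade. I'll descend there and close.

Call:
play_rows --pt "4 -1 -40 0 0 0 60" --pt "0 0 -40 0 0 0 60" --pt "0 0 -25 0 0 0 60" --pt "0 0 -13 0 0 0 60" --pt "0 0 0 0 0 0 60" --pt "0 0 0 0 0 0 15" --pt "0 0 0 0 0 0 15" --pt "0 0 0 0 0 0 15"

```text
clock: 2.4
position: [0.4766, -0.2801, 0.0045]
tool_rot: [2.824, 1.569, -0.462]
force: [-1.7, 2.3, 13.1]
grip_width: 0.0202
```

Call:
play_rows --pt "0 0 0 0 0 0 15" --pt "0 0 0 0 0 0 15" --grip_force 90

```text
clock: 2.65
position: [0.4767, -0.2801, 0.0046]
tool_rot: [2.791, 1.569, -0.495]
force: [-3.1, 0.9, 15.9]
grip_width: 0.0187
```

The jaw reads 18.7 mm with an upward force of 16 N, so the pads are biting above the axis of the 22 mm handle. I'll reopen and go a bit lower.

Call:
play_rows --pt "0 0 0 0 0 0 45" --pt "0 0 0 0 0 0 45" --pt "0 0 -2 0 0 0 45" --pt "0 0 -2 0 0 0 45" --pt "0 0 0 0 0 0 45" --grip_force 40

```text
clock: 3.28
position: [0.476, -0.2796, -0.001]
tool_rot: [-0.361, 1.57, 2.636]
force: [-0.2, 0.3, 0.1]
grip_width: 0.0449
```

Call:
play_rows --pt "0 0 0 0 0 0 30" --pt "0 0 0 0 0 0 30"

```text
clock: 3.52
position: [0.4765, -0.2799, -0.0004]
tool_rot: [2.817, 1.57, -0.468]
force: [-0.8, -0.4, 4.3]
grip_width: 0.03
```

Call:
play_rows --pt "0 0 0 0 0 0 15" --pt "0 0 0 0 0 0 15" --pt "0 0 0 0 0 0 15"

```text
clock: 3.9
position: [0.4769, -0.28, 0.0002]
tool_rot: [2.888, 1.569, -0.397]
force: [-0.5, 1.1, 16.6]
grip_width: 0.0208
```

Call:
play_rows --pt "0 0 2 0 0 0 15" --pt "0 0 0 0 0 0 15" --pt "0 0 0 0 0 0 15" --grip_force 70

```text
clock: 4.28
position: [0.476, -0.2797, 0.0011]
tool_rot: [-0.368, 1.57, 2.63]
force: [-0.8, -0.4, -1.4]
grip_width: 0.0192
```

Call:
play_rows --pt "0 0 10 0 0 0 15" --pt "0 0 30 0 0 0 15" --pt "0 0 40 0 0 0 15" --pt "0 0 40 0 0 0 15" --pt "0 0 20 0 0 0 15" --pt "0 0 0 0 0 0 15"

```text
clock: 5.03
position: [0.4768, -0.2801, 0.143]
tool_rot: [2.853, 1.568, -0.432]
force: [0.5, -0.7, -1.4]
grip_width: 0.0197
```

```bash
python3 st.py; python3 -c "
from h import *
save('scene','s2.png',crop=(60,20,320,200),s=3)
P=[0.4765,-.28,.149]
print(w2p('scene',[[.4765,-.28,.149],[.4765+.075*.99,-.28-.0107,.149],[.4765-.075*.99,-.28+.0107,.149]]))"
```

```text
5.025 [ 0.4768 -0.2801  0.143 ] jaw -98.24324759329215 down [ 0.003 -0.001 -1.   ] [ 0.5 -0.7 -1.4] 0.019709863067642205 [ 0.41  0.52  0.02  1.88 -0.01  0.74 -1.28]
[[159.22698175  99.16589076]
 [131.80405292 114.3892971 ]
 [185.06022749  85.02530273]]
```

View pics/s2.png

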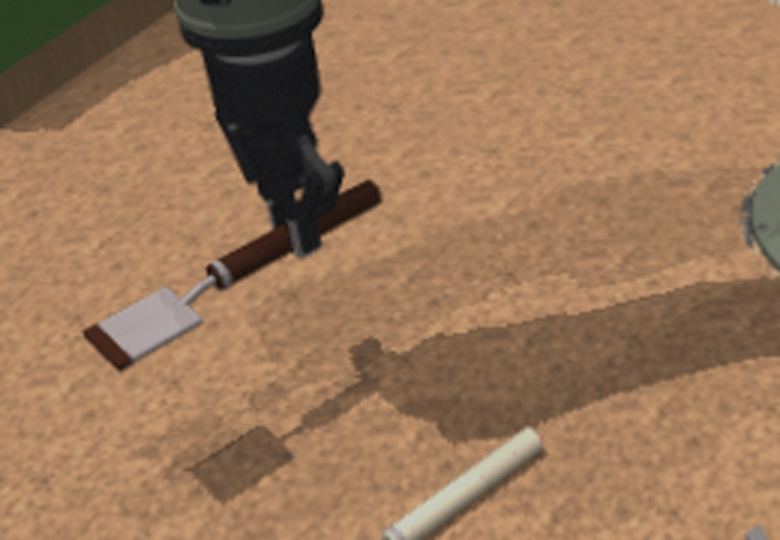

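The spatula is lifted level. The handle ends are at about (222,275) and (372,190), as predicted. Carrying it over to the seat.

Call:
play_rows --pt "2 30 5 0 0 0 15" --pt "3 50 0 0 0 0 15" --pt "4 55 0 0 0 0 15" --pt "4 55 0 0 0 0 15" --pt "4 55 0 0 0 0 15" --pt "4 55 0 0 0 0 15" --pt "3 50 0 0 0 0 15" --pt "2 40 -5 0 0 0 15"

```text
clock: 6.08
position: [0.5016, 0.1124, 0.1404]
tool_rot: [0.165, 1.57, -3.119]
force: [1.4, -0.1, -1.1]
grip_width: 0.02
```

Call:
play_rows --pt "1 24 -10 0 0 0 15" --pt "0 0 -10 0 0 0 15" --pt "0 0 0 0 0 0 15" --pt "0 0 0 0 0 0 15"

```text
clock: 6.58
position: [0.5032, 0.1333, 0.1212]
tool_rot: [1.005, 1.57, -2.281]
force: [-0.2, 0.3, -0.3]
grip_width: 0.0198
```

```bash
python3 st.py
cat > look.py <<'E'
import sys
from h import *
f=sys.argv[1]; rs=[]
for n,c in(('top',(140,100,270,260)),('scene',(215,160,345,320))):
    im=vision.grab_frame(n)[...,::-1]; x0,y0,x1,y1=c
    im=cv2.resize(im[y0:y1,x0:x1],None,fx=3,fy=3,interpolation=cv2.INTER_CUBIC)
    def line(pts,col,cl=True):
        q=((w2p(n,pts)-[x0-.5,y0-.5])*3-.5).round().astype(np.int32); cv2.polylines(im,[q],cl,col,1)
    p=telemetry.observe()['position']; h=float(sys.argv[2]); yaw=np.radians(-8.2); u=np.array([np.cos(yaw),np.sin(yaw),0]);v=np.array([-u[1],u[0],0])
    o=p+[0,0,h]; line([o+u*a*.075+v*b*.011 for a,b in((1,1),(1,-1),(-1,-1),(-1,1))],(255,255,0))
    s=np.array([.5035,.134,.052]); line([s+u*a*.06+v*b*.035-[0,0,.036] for a,b in((1,1),(1,-1),(-1,-1),(-1,1))],(0,255,0))
    rs.append(im)
cv2.imwrite('pics/'+f,np.hstack(rs))
E
python3 look.py a3.png 0.009
```

```text
6.575 [0.5032 0.1333 0.1212] jaw -98.31047502650603 down [-0. -0. -1.] [-0.2  0.3 -0.3] 0.019752134194084392 [-0.36  0.51 -0.01  1.97  0.01  0.66 -2.1 ]
```

View pics/a3.png

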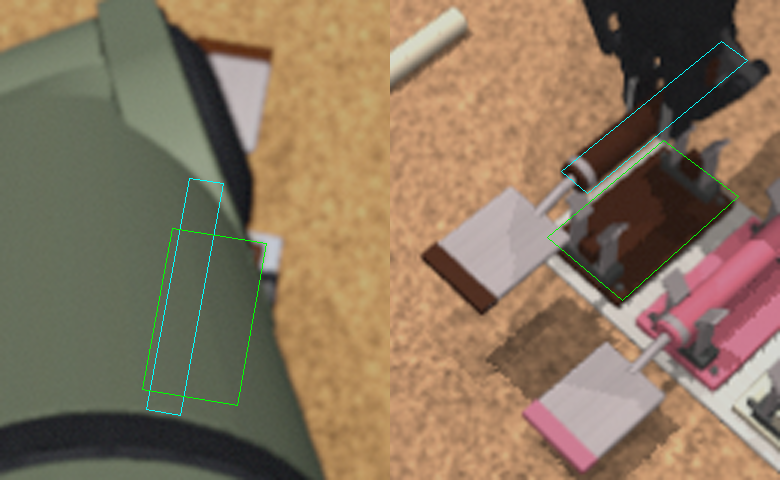

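In the scene view the handle lies on its predicted axis line, with at most about 4 mm lengthwise offset and parallel to the clips. Lowering until it touches the clips.

Call:
play_rows --pt "0 1 -20 0 0 0 15" --pt "0 0 -20 0 0 0 15" --pt "0 0 -12 0 0 0 15" --pt "0 0 -6 0 0 0 15" --pt "0 0 0 0 0 0 15" --grip_force 90

```text
clock: 7.3
position: [0.5032, 0.1352, 0.0634]
tool_rot: [0.408, 1.571, -2.877]
force: [0.8, -0.9, -1.3]
grip_width: 0.0192
```

```bash
python3 st.py; python3 look.py a4.png 0.009
```

```text
7.3 [0.5032 0.1352 0.0634] jaw -98.24425413253522 down [-0. -0. -1.] [ 0.8 -0.9 -1.3] 0.019196429388297662 [-0.36  0.61 -0.02  2.    0.02  0.53 -2.11]
```

View pics/a4.png

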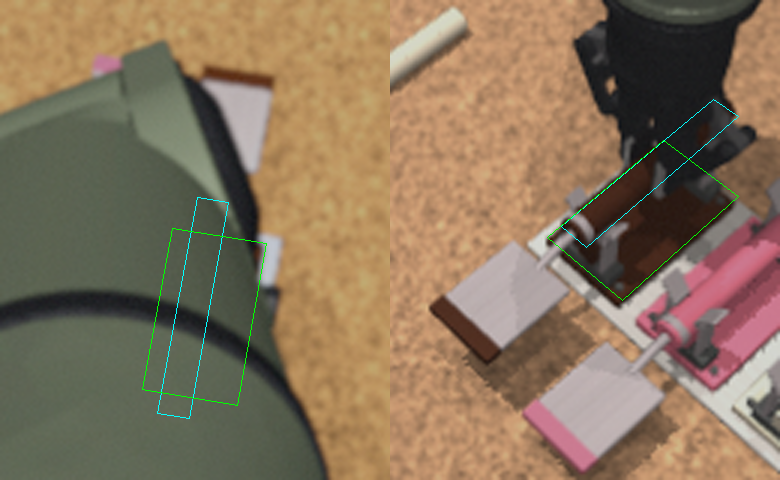

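The handle is sitting between the lips of both clips. Pressing now.

Call:
play_rows --pt "0 0 -4 0 0 0 15" --pt "0 0 -4 0 0 0 15"

```text
clock: 7.65
position: [0.5037, 0.1354, 0.0556]
tool_rot: [-2.649, 1.569, 0.348]
force: [-0.5, -0.2, 6.9]
grip_width: 0.019
```

Call:
play_rows --pt "0 0 -4 0 0 0 15" --pt "0 0 -3 0 0 0 15"

```text
clock: 7.9
position: [0.5033, 0.1354, 0.0482]
tool_rot: [-2.535, 1.57, 0.463]
force: [0.0, 0.2, 0.1]
grip_width: 0.0188
```

Call:
play_rows --pt "0 0 -3 0 0 0 15" --pt "0 0 0 0 0 0 15"

```text
clock: 8.15
position: [0.5029, 0.1352, 0.0449]
tool_rot: [0.532, 1.57, -2.753]
force: [1.4, -0.2, -7.4]
grip_width: 0.019
```

Call:
play_rows --pt "0 0 -2 0 0 0 15" --pt "0 0 0 0 0 0 15"

```text
clock: 8.4
position: [0.503, 0.1353, 0.0431]
tool_rot: [0.408, 1.57, -2.878]
force: [0.9, 0.5, -7.5]
grip_width: 0.0187
```

Call:
play_rows --pt "0 0 -2 0 0 0 15" --pt "0 0 0 0 0 0 15"

```text
clock: 8.65
position: [0.5032, 0.1353, 0.0414]
tool_rot: [-2.402, 1.571, 0.596]
force: [0.3, -1.0, 0.9]
grip_width: 0.0188
```

Call:
play_rows --pt "0 0 -1.5 0 0 0 15" --pt "0 0 0 0 0 0 15"

```text
clock: 8.9
position: [0.5033, 0.1353, 0.0411]
tool_rot: [-2.631, 1.57, 0.367]
force: [-9.8, -0.9, 32.2]
grip_width: 0.0186
```

It hit the saddle at TCP z = 0.041 (32 N), so it's fully home. Unload, open, and retreat straight up.

Call:
play_rows --pt "0 0 1.5 0 0 0 19" --pt "0 0 0 0 0 0 45" --pt "0 0 0 0 0 0 45" --pt "0 0 0 0 0 0 45" --pt "0 0 10 0 0 0 45" --pt "0 0 30 0 0 0 45" --pt "0 0 50 0 0 0 45" --pt "0 0 50 0 0 0 45"

```text
clock: 9.9
position: [0.5029, 0.1352, 0.1834]
tool_rot: [-2.115, 1.571, 0.883]
force: [-0.1, 0.1, -0.3]
grip_width: 0.045
```

Call:
play_rows --pt "0 -50 30 0 0 0 45" --pt "0 -55 20 0 0 0 45" --pt "0 -55 0 0 0 0 45" --pt "0 -55 0 0 0 0 45" --pt "0 -50 0 0 0 0 45" --pt "0 0 0 0 0 0 45"

```text
clock: 10.65
position: [0.5025, -0.1336, 0.2319]
tool_rot: [2.038, 1.57, -1.253]
force: [0.2, 1.2, 0.2]
grip_width: 0.0451
```

```bash
python3 st.py; sed -i "s/p=telemetry.observe()\['position'\]/p=np.array([.5035,.134,.052])/" look.py; python3 look.py a5.png 0
```

```text
10.65 [ 0.5025 -0.1336  0.2319] jaw -98.55108146950005 down [ 0.    -0.001 -1.   ] [0.2 1.2 0.2] 0.04505507559039897 [ 0.08  0.35  0.08  1.88 -0.03  0.91 -1.54]
```

View pics/a5.png

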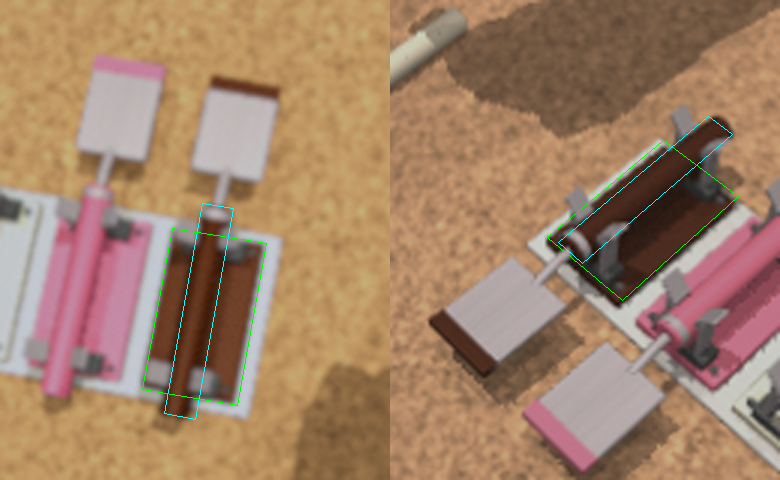

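The handle sits between both clips in both views, and its ends match the seat outline: top view (215,212) to (180,415), scene view butt at (720,125). Pink and cream are undisturbed and the gripper is clear.

```bash
python3 -c "
from h import *
print(workorder.job_done())"
```

```text
the job is handed in; nothing more can be done
None
```

The brown spatula is snapped home in both clips of the brown unit and released, and I handed the job in at about 10.7 s on the robot clock.

- **Grasp:** The first grip caught the handle too high (the jaw read 18.7 mm on a 22 mm handle). I reopened, went lower and gripped again. The second grip still read about 19–20 mm, but it held level throughout the carry.
- **Snap:** Pressing down, I read about 7 N of resistance. Past the lips the clips pulled the handle in, and it stopped hard on the saddle at 32 N. I then unloaded, opened the jaws and backed straight up.
- **Final check:** Both views show the handle on the seat axis, about centred between the clips to within a few mm, which is about as fine as these pictures show. The cream and pink spatulas look unmoved by eye; I did not measure them. The arm stands clear, with the force reading near zero.

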